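Shift the simulator's gear lever into third

ROBOT

A 6-joint arm with a two-finger parallel gripper is mounted at the origin on the work surface. World frame = base frame: x ahead of the robot, y to its left, z up, the work surface at z = 0. Lengths are in mm, angles in rad, forces in N, time in s.
With the tool pointing down it reaches from about 350 to 975 mm from the base axis. Payload 7.1 kg.
Tool frame: the origin (TCP) lies between the finger pads; the fingertips stand 19 mm ahead of it and the grasp point (between the pads) is the TCP (ctrl.tcp_to_tips is the distance from the TCP to the fingertips, in mm); z points along the fingers, y is the line along which they close (so a half turn about z gives the same grasp; the last joint's range is limited). The gripper opens to 88 mm and grips with 3 to 60 N. Pads are 20 mm wide; open, the fingers measure 115 mm over their backs; the gripper's body (75 mm by 178 mm) begins 61 mm behind the grasp point.
Start: joints at [1.093, 0.423, 1.63, -0, 1.089, -0.019], TCP at [276.763, 560.364, 241.675] pointing down, gripper open.
Joint ranges: [-3, 3], [-0.9, 2.11], [0.09, 2.58], [-1.31, 4.45], [0.11, 2.69], [-2.54, 2.54]. Speed limits (rad/s): [2.39, 2.39, 3.01, 3.14, 3.14, 3.14].

INTERFACE

Orientations are given as a rotation vector (axis times angle).
In Python, from workcell import status, optics, ctrl gives the robot as it stands. The module is installed in compiled form; this text tells all that it offers.
- The arm moves only by the shell command python3 -m inch 'ROWS'. ROWS is JSON, a list that holds one entry, the list of rows, each a list of 7 numbers: the shift along the tool's x, y, z in mm, then the turn, a rotation vector about the tool's x, y, z in rad, then the opening in per cent of the stroke, from 0 (shut) to 100 (fully open). A call has 1 to 20 rows; each row is the pose to reach, as a shift and turn from the pose commanded when the call began, along the tool's axes at that moment; what a row does not reach only later rows make up. A row lasts 1/10 s, in which the tool goes at most 50 mm and 8.59 degrees, less where a joint would pass 70% of its speed; a pose out of reach is approached as far as the arm can. A call with a gripper value outside its range is refused whole. The fingers move at their own pace and stop on an object; the grip force is fixed at half the most. Time passes only in rows, so rows that repeat a pose let the fingers close. It gives the time, the measured TCP pose, the force, the opening and the grip force at its end, in the units of the state.
- status.get_obs(): the state, without advancing time (a new reading comes with each control period).
- optics.get_image(name): name is "scene" or "top" or "wrist"; returns a dict with "frame" (384x512x3 uint8, red, green, blue), "fx", "fy", "cx", "cy" (pixels), "rvec" (rotation vector, rad) and "tvec" (3), from world to camera coordinates, as OpenCV has them; the wrist camera has in their place "hand_eye" (4x4, takes a point from camera to tool coordinates, whose origin is the TCP and whose axes are the flange's). Camera axes: x right, y down, z forward; pixel columns grow to the right and rows downward; lengths in mm; the calibration is good to about 2 mm. A picture is of the moment at which its call begins: read the wrist's pose just before it. There is no depth.
- ctrl.close_job(): hands the job in; it is judged then, once.
The state is a dict: "t": time; "qpos": joint angles; "qvel": joint speeds; "joint_torque": joint torques, N m; "ee_pos": TCP position; "orientation": TCP orientation; "ft_force": force on the tool from outside, world axes, zero at the start; "moment": the same for the moment, N m; "width": finger opening in mm; "grasp_force": force on a finger pad.
Only numpy, scipy, OpenCV 4.12 (cv2) and the standard library are available. Lean on these libraries where they do the work, as an engineer would, in place of code of your own. Each camera call takes 0.05 s, during which the arm holds its last target. There are 200 camera calls.

TASK

The driving-simulator shifter on the desk has its lever standing somewhere in the left-hand track of the H gate. Just by pushing the lever's head with the fingers, never pinching it, bring it level with the crossbar, push it right across, then push it forward until it is fully home in third, the front right-hand slot, without letting it drop back into the fourth slot behind. Leave the other things on the desk where they are and finish with the hand clear of the lever.

Things in the scene. Friction and masses are not known exactly. Their poses are not given: they have to be found in the camera images.
- shifter: Desk gear shifter of a driving simulator, fixed to the desk. Origin: centre of its underside; x = forward (away from the robot, give or take its yaw), y = left, z up. Dark base plate 170 (x) x 150 (y) x 8 mm, on it a black housing 120 x 96 mm, topped by a flat aluminium gate plate. A 10 mm round steel lever stands up through the gate; its pivot is 20 mm above the origin.
- gate (a point): Middle of the H opening, on the gate plate's top, 108 mm above the desk. Two fore-and-aft tracks 16 mm wide, centred 20 mm left and right, each 76 mm long, joined by a 16 mm wide crossbar at mid-length, corners rounded. Solid metal between the tracks stops the lever elsewhere. First = front left, second = rear left, third = front right, fourth = rear right, seen from the robot.
- shift (a joint): Lever's fore-and-aft angle, rad: 0 = upright, level with the crossbar; + = forward; stops at -0.34 and +0.34 (fully home in a slot). In the crossbar it has about 0.04 rad of play either way. Friction holds the lever where it is left (about 2 to 3 N at the head moves it); no springs, no detents.
- select (a joint): Lever's sideways angle, rad: + = to the right (shifter's -y); -0.23 = left track (stop), +0.23 = right track (stop). It starts in the left track. Same friction as shift.
- head (a point): Centre of the lever's head: a black block 40 x 40 mm over its rubber faces, 45 mm tall plus a 9 mm dome, centred 157.5 mm from the pivot (178 mm above the desk when upright; it swings 53 mm forward and back, 36 mm to either side). Axes as the shifter's, leaning with the lever.
- pad_front: Rubber face on the front side of the head, 28 mm wide, 41 mm tall, 4 mm thick; origin at its centre, 18 mm from the head's centre. Pushing here drives the lever to the back. Pressing opposite faces together counts as pinching.
- pad_rear: Rubber face on the rear side of the head, 28 mm wide, 41 mm tall, 4 mm thick; origin at its centre, 18 mm from the head's centre. Pushing here drives the lever to the front. Pressing opposite faces together counts as pinching.
- pad_left: Rubber face on the left side of the head, 28 mm wide, 41 mm tall, 4 mm thick; origin at its centre, 18 mm from the head's centre. Pushing here drives the lever to the right. Pressing opposite faces together counts as pinching.
- pad_right: Rubber face on the right side of the head, 28 mm wide, 41 mm tall, 4 mm thick; origin at its centre, 18 mm from the head's centre. Pushing here drives the lever to the left. Pressing opposite faces together counts as pinching.
- jar: White plastic vitamin jar with a screw cap, 58 mm across, 95 mm tall; origin at the centre of its underside. Loose; to be left alone.
- carton: Drink carton with a short straw, 50 x 42 mm, 100 mm tall plus straw; origin at the centre of its underside. Loose; to be left alone.
- tape: Roll of clear tape lying flat, 84 mm across, 24 mm tall; origin at the centre of its underside. Loose; to be left alone.
- coffee: Takeaway coffee cup with black lid, 84 mm across at the top, 112 mm tall; origin at the centre of its underside. Loose; to be left alone.
- cards: Low box of cards with a clear lid, 104 x 74 mm, 46 mm tall; origin at the centre of its underside. Loose; to be left alone.
- mouse: Round grey computer mouse, 64 mm across, 35 mm tall; origin at the centre of its underside. Loose; to be left alone.
- driver: Screwdriver lying on the desk, 200 mm long, handle 26 mm thick; origin under the middle of its length. Loose; to be left alone.

How it is judged:
By the outcome, as a careful person would: the job done as asked, in the order asked, and still so for the second after the job is handed in, with the robot touching nothing.
It also fails if it takes over 54 s, if anything falls off the work surface, if the arm or the gripper's body presses on something with over 40 N, if the wrist force passes 120 N, or if a joint passes its speed limit or range.

## Working session

There is one attempt and no reset: what is moved stays moved. The work goes in short steps, Python scripts to look and compute and a shell command to move; the robot and the scene stay as the last step left them, time stands still between calls to the robot, and variables do not carry over. Pictures are saved under pics/ and viewed, at most 13 in all, crops included, and the job is handed in when it is done.

```bash
mkdir -p pics; python3 - <<'E'
from workcell import status, optics, ctrl
import cv2
o=status.get_obs();print(o)
for n in("scene","top"):
    d=optics.get_image(n);cv2.imwrite(f"pics/{n}0.png",d["frame"][:,:,::-1]);print(n,{k:v for k,v in d.items() if k!="frame"})
E
```

```text
{'t': 0.0, 'qpos': array([ 1.09300803e+00,  4.23875766e-01,  1.63067563e+00, -2.71592205e-05,
        1.08857182e+00, -1.90124762e-02]), 'qvel': array([-0.00043476,  0.00017218, -0.00103155,  0.00087797,  0.00193075,
       -0.00036766]), 'joint_torque': array([ 5.33165112e-04, -5.44638562e+01, -2.73660904e+01,  6.43395167e-02,
        2.27832247e-02, -2.00438521e-04]), 'ee_pos': array([276.53447773, 559.91822721, 240.88550408]), 'orientation': array([-7.14240325e-01, -3.05896093e+00,  2.33943877e-03]), 'ft_force': array([-0.65734003,  0.3342935 ,  0.78939546]), 'moment': array([-0.00668883,  0.01386453, -0.00751016]), 'grasp_force': 0.0, 'width': 87.98729356875192}
scene {'fx': 397.89393997395155, 'fy': 397.89393997395155, 'cx': 259.32058813463095, 'cy': 191.2825491825581, 'rvec': array([ 1.3703676 ,  2.39741246, -0.70192085]), 'tvec': array([ 268.98226714, -309.95316805, 1582.30964437])}
top {'fx': 428.8893529347574, 'fy': 428.8893529347574, 'cx': 255.82643330828745, 'cy': 183.7995917876721, 'rvec': array([ 2.19963439, -2.14366522,  0.08773759]), 'tvec': array([ -17.63085387,  538.98874005, 1448.71900285])}
```

View pics/scene0.png

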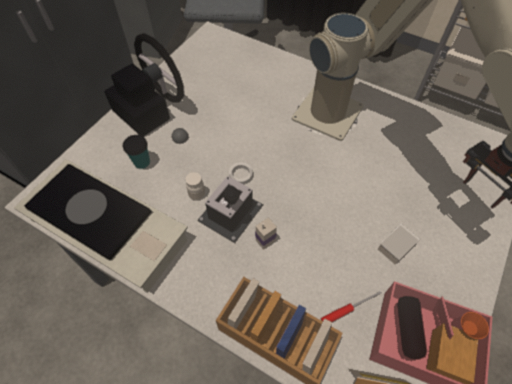

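View pics/top0.png

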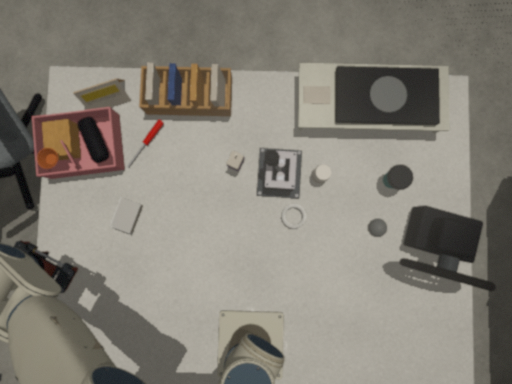

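The scene camera looks from the far side, with the shifter near (232,205). In the top view the shifter is at about (280,172) and the dark head near (271,157), apparently front left. Carton is at (235,160), jar at (322,173) and tape at (293,216). I'll zoom in.

```bash
cat > h.py <<'E'
import numpy as np,cv2
from scipy.spatial.transform import Rotation as R
def cam(d):
    K=np.array([[d["fx"],0,d["cx"]],[0,d["fy"],d["cy"]],[0,0,1.]]);return K,R.from_rotvec(d["rvec"]).as_matrix(),np.array(d["tvec"])
def ray(d,u,v):
    K,r,t=cam(d);return -r.T@t, r.T@np.linalg.solve(K,[u,v,1.])
def plane(d,u,v,z):
    c,k=ray(d,u,v);return c+k*(z-c[2])/k[2]
def proj(d,p):
    K,r,t=cam(d);q=K@(r@np.array(p,float)+t);return q[:2]/q[2]
def two(d1,p1,d2,p2):
    (a,u),(b,v)=ray(d1,*p1),ray(d2,*p2)
    s=np.linalg.lstsq(np.c_[u,-v],b-a,rcond=None)[0];return (a+u*s[0]+b+v*s[1])/2,np.linalg.norm(a+u*s[0]-b-v*s[1])
E
python3 - <<'E'
from workcell import optics
import cv2,numpy as np,pickle
D={n:optics.get_image(n) for n in("scene","top")};pickle.dump(D,open("D.pkl","wb"))
a=D["top"]["frame"][135:235,215:345];b=D["scene"]["frame"][150:250,175:305]
f=lambda i:cv2.resize(i,None,fx=6,fy=6,interpolation=cv2.INTER_CUBIC)[:,:,::-1]
cv2.imwrite("pics/ztop.png",f(a));cv2.imwrite("pics/zscene.png",f(b))
E
```

```text
(no output)
```

View pics/ztop.png

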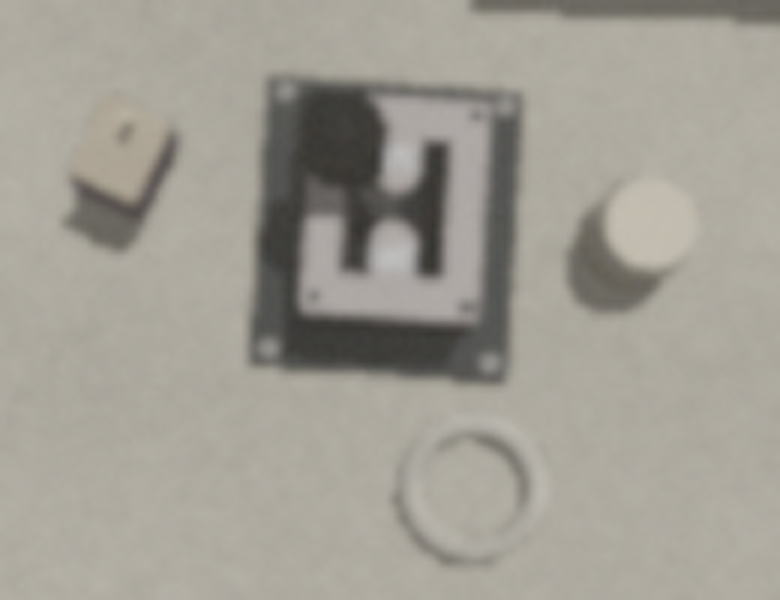

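View pics/zscene.png

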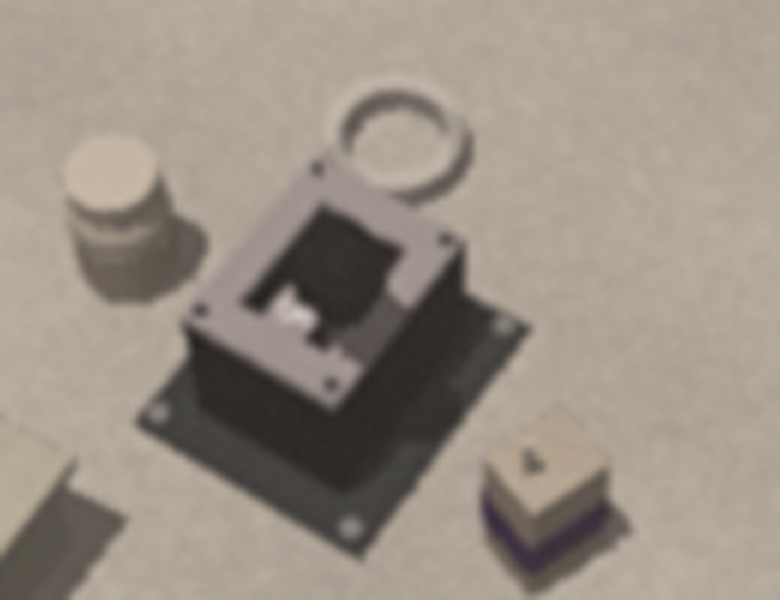

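The zoomed top view shows the base-plate screws at (285,91), (506,105), (489,363), (267,348), and the gate screws at (477,115), (466,306), (315,295). The dark head is centred at about (341,138). In the scene zoom the head is the dark block centred at about (338,258).

```bash
python3 - <<'E'
from h import *; import pickle
D=pickle.load(open("D.pkl","rb"));T,S=D["top"],D["scene"]
t=lambda x,y:(215+(x+.5)/6-.5,135+(y+.5)/6-.5)
s=lambda x,y:(175+(x+.5)/6-.5,150+(y+.5)/6-.5)
P=[plane(T,*t(*p),10) for p in((285,91),(506,105),(489,363),(267,348))]
o=np.mean(P,0);f=(P[0]+P[1]-P[2]-P[3]);yaw=np.arctan2(f[1],f[0])
l=(P[0]+P[3]-P[1]-P[2]);print(np.round(P),"org",o,"yaw",yaw,np.arctan2(-l[0],l[1]))
P=[plane(S,*s(*p),10) for p in((158,413),(503,325),(350,528))];print("scene screws FR,RL?,FL",np.round(P))
print("gate",[np.round(plane(T,*t(*p),108)) for p in((477,115),(466,306),(315,295))])
print("gate S",[np.round(plane(S,*s(*p),108)) for p in((318,168),(447,240),(201,311),(331,384))])
print("head",two(T,t(341,138),S,s(338,258)))
Rz=R.from_euler('z',yaw).as_matrix()
for sh in(-.34,-.1,0,.1,.2,.34):
  for sel in(-.23,):
    d=np.array([np.tan(sh),-np.tan(sel),1]);d/=np.linalg.norm(d)
    h=o*[1,1,0]+[0,0,20]+Rz@(d*175)
    a=proj(T,h);b=proj(S,h);print(sh,np.round(h),"top",np.round((a-[215,135])*6),"sc",np.round((b-[175,150])*6))
for n,p,z in(("jar",t(652,224),95),("carton",t(124,150),100),("tape",t(472,488),24)):print(n,np.round(plane(T,*p,z)))
E
```

```text
[[ 660.  -22.   10.]
 [ 655. -151.   10.]
 [ 505. -144.   10.]
 [ 510.  -16.   10.]] org [582.72855415 -83.15550474  10.        ] yaw -0.04611616059879598 -0.040558010721088764
scene screws FR,RL?,FL [[ 652. -153.   10.]
 [ 507.  -19.   10.]
 [ 657.  -25.   10.]]
gate [array([ 633., -126.,  108.]), array([ 529., -122.,  108.]), array([533., -41., 108.])]
gate S [array([ 524., -124.,  108.]), array([528., -41., 108.]), array([ 630., -127.,  108.]), array([633., -47., 108.])]
head (array([607.37255295, -52.2744403 , 187.01543078]), np.float64(2.900441764367196))
-0.34 [528. -43. 181.] top [319. 290.] sc [441. 155.]
-0.1 [568. -43. 190.] top [321. 210.] sc [399. 202.]
0 [585. -43. 190.] top [323. 177.] sc [379. 226.]
0.1 [602. -44. 190.] top [325. 144.] sc [359. 251.]
0.2 [618. -46. 187.] top [329. 113.] sc [338. 278.]
0.34 [641. -48. 181.] top [334.  70.] sc [308. 318.]
jar [ 578. -224.   95.]
carton [610.  65. 100.]
tape [ 433. -134.   24.]
```

```bash
cat >> h.py <<'E'
YAW=-0.043;O=np.array([580.,-84.,0])
def row(tgt):  # shifter coords (fwd,left,up) of TCP -> row
    from workcell import status
    o=status.get_obs();A=R.from_rotvec(o["orientation"]).as_matrix()
    c,s=np.cos(YAW),np.sin(YAW);B=np.array([[-s,c,0],[c,s,0],[0,0,-1]]).T
    p=O+R.from_euler('z',YAW).as_matrix()@np.array(tgt,float)
    return np.round(A.T@(p-o["ee_pos"]),1),np.round(R.from_matrix(A.T@B).as_rotvec(),3)
def here():
    from workcell import status
    o=status.get_obs();return o["t"],np.round(R.from_euler('z',-YAW).as_matrix()@(o["ee_pos"]-O),1),np.round(o["ft_force"],1)
E
python3 -c "
from h import *
print(row([95,38,255]))"
```

```text
(array([-628.8, -370. ,  -13.5]), array([-1.000e-03,  0.000e+00,  1.155e+00]))
```

```bash
python3 -m inch '[[[-629,-370,-14,0,0,1.155,0],[-629,-370,-14,0,0,1.155,0],[-629,-370,-14,0,0,1.155,0],[-629,-370,-14,0,0,1.155,0],[-629,-370,-14,0,0,1.155,0],[-629,-370,-14,0,0,1.155,0],[-629,-370,-14,0,0,1.155,0],[-629,-370,-14,0,0,1.155,0],[-629,-370,-14,0,0,1.155,0],[-629,-370,-14,0,0,1.155,0],[-629,-370,-14,0,0,1.155,0],[-629,-370,-14,0,0,1.155,0],[-629,-370,-14,0,0,1.155,0],[-629,-370,-14,0,0,1.155,0],[-629,-370,-14,0,0,1.155,0],[-629,-370,-14,0,0,1.155,0],[-629,-370,-14,0,0,1.155,0],[-629,-370,-14,0,0,1.155,0],[-629,-370,-14,0,0,1.155,0],[-629,-370,-14,0,0,1.155,0]]]'; python3 - <<'E'
from h import *
from workcell import optics
print(here(),row([95,38,185]))
a=cv2.resize(optics.get_image("wrist")["frame"],None,fx=1,fy=1)
b=[cv2.resize(optics.get_image(n)["frame"][r:r+100,c:c+130],(512,394),interpolation=cv2.INTER_CUBIC) for n,r,c in(("scene",140,165),)]
cv2.imwrite("pics/w1.png",np.hstack([cv2.resize(a,(400,300)),cv2.resize(b[0],(400,300))])[:,:,::-1])
E
```

```text
t: 2.2
ee_pos: [676.5, -48.8, 255.9]
orientation: [-2.267, -2.175, -0.0]
ft_force: [-0.2, -0.4, -0.0]
width: 0.4
grasp_force: 0.0
(2.2, array([ 94.9,  39.3, 255.9]), array([-0.2, -0.4, -0. ])) (array([-1.3,  0.1, 70.9]), array([-0.   , -0.   ,  0.001]))
```

View pics/w1.png

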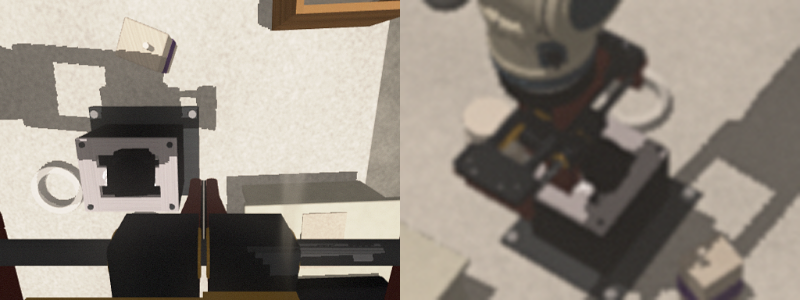

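The wrist view has image right as forward and up as left. The head is at about (132,173), clear to the rear of the fingertips (205,185).

```bash
cat >> h.py <<'E'
def wplane(d,u,v,z,o):
    H=np.array(d["hand_eye"]);A=R.from_rotvec(o["orientation"]).as_matrix()
    c=A@H[:3,3]+o["ee_pos"];k=A@H[:3,:3]@np.array([(u-d["cx"])/d["fx"],(v-d["cy"])/d["fy"],1])
    p=c+k*(z-c[2])/k[2];return np.round(R.from_euler('z',-YAW).as_matrix()@(p-O),1)
E
python3 - <<'E'
from h import *
from workcell import optics,status
o=status.get_obs();d=optics.get_image("wrist");q=1.28
for u,v,z in((86,145,108),(175,140,108),(87,207,108),(174,206,108),(132,173,200),(107,173,195),(158,173,195),(97,115,8),(193,114,8)):print(u,v,wplane(d,u*q,v*q,z,o))
f=d["frame"][150:290,80:270];cv2.imwrite("pics/w2.png",cv2.resize(f,None,fx=4,fy=4,interpolation=cv2.INTER_CUBIC)[:,:,::-1])
E
```

```text
86 145 [-46.5  40.7 108. ]
175 140 [ 59.6  47.  108. ]
87 207 [-55.8 -41.4 108. ]
174 206 [ 55.7 -39.8 108. ]
132 173 [ 33.1  40.6 200. ]
107 173 [ 10.1  38.7 195. ]
158 173 [ 54.   38.8 195. ]
97 115 [-71.2  62.4   8. ]
193 114 [77.2 64.1  8. ]
```

View pics/w2.png

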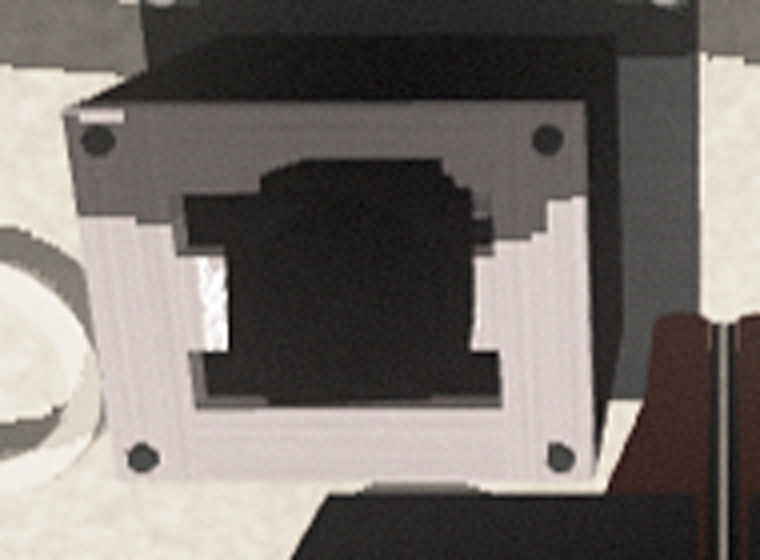

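The lever's head fills x 225–472, y 160–400 in this crop. The gate screws are at (98,140), (547,140), (143,458), (560,458).

```bash
python3 - <<'E'
from h import *
from workcell import optics,status
o=status.get_obs();d=optics.get_image("wrist")
for u,v,z in((98,140,108),(547,140,108),(143,458,108),(560,458,108),(228,300,195),(228,300,165),(472,280,200),(472,280,185)):print(u,v,z,wplane(d,80+u/4,150+v/4,z,o))
print(row([95,38,185]))
E
```

```text
98 140 108 [-51.5  41.2 108. ]
547 140 108 [ 52.7  41.3 108. ]
143 458 108 [-51.3 -41.  108. ]
560 458 108 [ 53.  -40.8 108. ]
228 300 195 [  9.9  36.  195. ]
228 300 165 [ -2.3  24.  165. ]
472 280 200 [ 52.3  41.5 200. ]
472 280 185 [ 49.3  35.8 185. ]
(array([-0.7, -0.2, 70.8]), array([0.   , 0.   , 0.001]))
```

```bash
python3 -m inch '[[[-1,0,36,0,0,0,0],[-1,0,71,0,0,0,0],[-1,0,71,0,0,0,0],[-1,-10,71,0,0,0,0],[-1,-17,71,0,0,0,0],[-1,-24,71,0,0,0,0],[-1,-29,71,0,0,0,0],[-1,-34,71,0,0,0,0]]]'; python3 -m inch '[[[0,-5,0,0,0,0,0],[0,-10,0,0,0,0,0],[0,-15,0,0,0,0,0],[0,-20,0,0,0,0,0],[0,-23,0,0,0,0,0],[0,-23,0,0,0,0,0]]]';python3 - <<'E'
from h import *
from workcell import optics,status
print(here())
o=status.get_obs();d=optics.get_image("wrist")
S=optics.get_image("scene")["frame"][140:240,165:295]
cv2.imwrite("pics/w3.png",np.hstack([cv2.resize(d["frame"],(400,300)),cv2.resize(S,(400,300))])[:,:,::-1])
E
```

```text
t: 3.2
ee_pos: [642.7, -49.5, 185.8]
orientation: [2.268, 2.172, 0.002]
ft_force: [-0.4, 0.5, -0.3]
width: 0.4
grasp_force: 0.0
t: 3.8
ee_pos: [619.3, -48.5, 184.5]
orientation: [-2.268, -2.173, 0.001]
ft_force: [2.9, -0.4, 1.2]
width: 0.3
grasp_force: 1.1
(3.8, array([ 37.7,  37.2, 184.5]), array([ 2.9, -0.4,  1.2]))
```

View pics/w3.png

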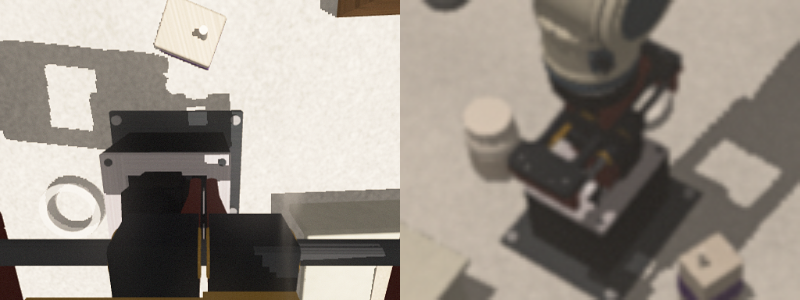

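```bash
python3 -m inch '[[[0,-2,0,0,0,0,0],[0,-4,0,0,0,0,0],[0,-4,0,0,0,0,0],[0,6,0,0,0,0,0],[0,16,0,0,0,0,0],[0,16,-40,0,0,0,0],[0,40,-70,0,0,0,0],[50,40,-70,0,0,0,0],[70,30,-70,0,0,0,0],[70,30,-70,0,0,0,0]]]';python3 - <<'E'
from h import *
from workcell import optics,status
print(here())
o=status.get_obs();d=optics.get_image("wrist");np.save("w4.npy",d["frame"])
cv2.imwrite("pics/w4.png",cv2.resize(d["frame"][100:330,40:340],None,fx=2.5,fy=2.5)[:,:,::-1])
E
```

```text
t: 4.9
ee_pos: [652.5, 22.7, 254.3]
orientation: [-2.265, -2.175, 0.001]
ft_force: [-0.6, -0.3, -1.0]
width: 0.8
grasp_force: 0.0
(4.9, array([ 67.9, 109.7, 254.3]), array([-0.6, -0.3, -1. ]))
```

View pics/w4.png

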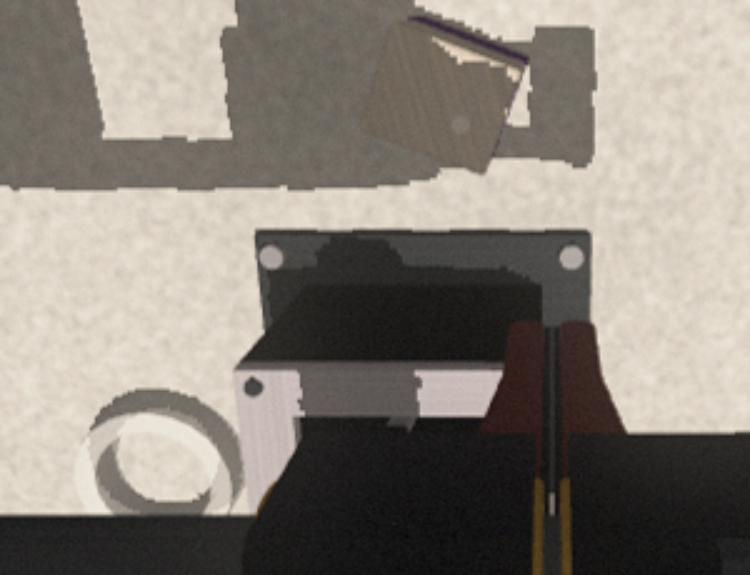

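The hand hides the head from here, so I'm going back to the earlier viewing pose.

```bash
python3 -m inch '[[[0,27,-2,0,0,0,0],[-40,27,-2,0,0,0,0],[-80,27,-2,0,0,0,0],[-80,27,-2,0,0,0,0],[-80,27,-2,0,0,0,0]]]';python3 - <<'E'
from h import *
from workcell import optics,status
print(here())
d=optics.get_image("wrist")
cv2.imwrite("pics/w5.png",cv2.resize(d["frame"][130:290,60:270],None,fx=3.5,fy=3.5,interpolation=cv2.INTER_CUBIC)[:,:,::-1])
E
```

```text
t: 5.45
ee_pos: [676.4, -62.8, 256.2]
orientation: [-2.271, -2.169, 0.001]
ft_force: [0.1, 0.1, -0.2]
width: 0.4
grasp_force: 0.0
(5.45, array([ 95.4,  25.4, 256.2]), array([ 0.1,  0.1, -0.2]))
```

View pics/w5.png

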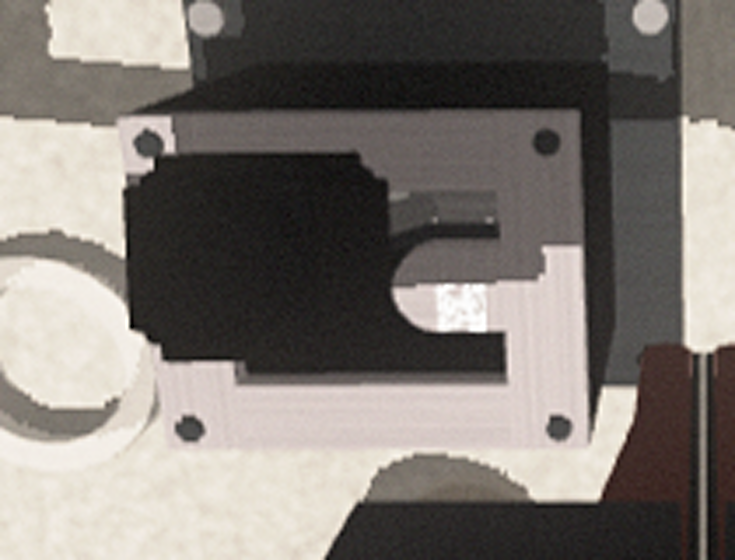

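The head now spans x 126–388, y 152–360 in this crop. The front tongue tip is at x=392.

```bash
python3 - <<'E'
from h import *
from workcell import optics,status
o=status.get_obs();d=optics.get_image("wrist")
for u,v,z in((148,143,108),(546,142,108),(392,285,108),(126,260,200),(388,240,200),(388,240,180),(126,260,180)):print(u,v,z,wplane(d,60+u/3.5,130+v/3.5,z,o))
E
```

```text
148 143 108 [-51.8  42.5 108. ]
546 142 108 [ 52.7  42.6 108. ]
392 285 108 [  9.2   3.  108. ]
126 260 200 [-13.  40. 200.]
388 240 200 [ 35.8  43.9 200. ]
388 240 180 [ 30.   37.8 180. ]
126 260 180 [-23.7  33.5 180. ]
```

Shift is about +0.02 to +0.03, inside the play but marginal. I'll give it another 3 mm push back, then go round to the left side.

```bash
python3 -m inch '[[[12,0,36,0,0,0,0],[12,0,71,0,0,0,0],[12,-20,71,0,0,0,0],[12,-40,71,0,0,0,0],[12,-50,71,0,0,0,0],[12,-56,71,0,0,0,0],[12,-60,71,0,0,0,0],[12,-62.5,71,0,0,0,0],[12,-65,71,0,0,0,0],[12,-65,71,0,0,0,0],[12,-65,71,0,0,0,0]]]'; python3 -c "
from h import *
print(here())"; python3 -m inch '[[[0,10,0,0,0,0,0],[0,20,0,0,0,0,0],[0,20,-40,0,0,0,0],[0,20,-70,0,0,0,0],[40,0,-70,0,0,0,0],[60,-27,-70,0,0,0,0],[60,-27,-40,0,0,0,0],[60,-27,0,0,0,0,0],[60,-27,0,0,0,0,0],[60,-27,0,0,0,0,0]]]';python3 -c "
from h import *
print(here())"
```

```text
t: 6.65
ee_pos: [612.7, -46.2, 186.1]
orientation: [2.268, 2.172, 0.001]
ft_force: [2.9, 0.1, 2.4]
width: 0.6
grasp_force: 1.2
(6.65, array([ 31. ,  39.2, 186.1]), array([2.9, 0.1, 2.4]))
t: 7.65
ee_pos: [587.7, 14.9, 185.4]
orientation: [-2.268, -2.172, 0.002]
ft_force: [0.7, -0.7, 0.5]
width: 0.2
grasp_force: 0.0
(7.65, array([  3.4,  99.1, 185.4]), array([ 0.7, -0.7,  0.5]))
```

```bash
python3 -m inch '[[[-12,-2,0,0,0,0,0],[-24,-2,0,0,0,0,0],[-32,-2,0,0,0,0,0],[-37,-2,0,0,0,0,0],[-42,-2,0,0,0,0,0],[-47,-2,0,0,0,0,0],[-47,-2,0,0,0,0,0]]]';python3 -m inch '[[[-5,0,0,0,0,0,0],[-10,0,0,0,0,0,0],[-15,0,0,0,0,0,0],[-20,0,0,0,0,0,0],[-20,0,0,0,0,0,0]]]'; python3 -c "
from h import *
print(here())"
```

```text
t: 8.35
ee_pos: [583.6, -32.5, 185.8]
orientation: [2.269, 2.173, 0.0]
ft_force: [0.1, 1.2, 2.0]
width: 0.8
grasp_force: 0.8
t: 8.85
ee_pos: [582.6, -52.7, 185.5]
orientation: [2.269, 2.172, -0.001]
ft_force: [0.3, 1.6, 0.7]
width: 0.2
grasp_force: 0.6
(8.85, array([  1.2,  31.4, 185.5]), array([0.3, 1.6, 0.7]))
```

```bash
python3 -m inch '[[[-5,0,0,0,0,0,0],[-10,0,0,0,0,0,0],[-15,0,0,0,0,0,0],[-20,0,0,0,0,0,0],[-24,0,0,0,0,0,0],[-28,0,0,0,0,0,0],[-28,0,0,0,0,0,0]]]'; python3 -m inch '[[[-2,0,0,0,0,0,0],[-4,0,0,0,0,0,0],[-6,0,0,0,0,0,0],[-8,0,0,0,0,0,0],[-8,0,0,0,0,0,0]]]'; python3 -c "
from h import *
print(here())"
```

```text
t: 9.55
ee_pos: [581.4, -80.6, 185.5]
orientation: [2.269, 2.173, -0.001]
ft_force: [-0.4, 0.9, 1.1]
width: 0.4
grasp_force: 0.4
t: 10.05
ee_pos: [581.0, -88.0, 185.5]
orientation: [-2.269, -2.173, 0.0]
ft_force: [1.1, 2.2, -1.6]
width: 0.1
grasp_force: 0.9
(10.05, array([  1.1,  -3.9, 185.5]), array([ 1.1,  2.2, -1.6]))
```

```bash
python3 -m inch '[[[-1,0,0,0,0,0,0],[-2,0,0,0,0,0,0],[-3,0,0,0,0,0,0],[-3,0,0,0,0,0,0]]]'; python3 -m inch '[[[-1,0,0,0,0,0,0],[-2,0,0,0,0,0,0],[-2,0,0,0,0,0,0]]]'; python3 - <<'E'
from h import *
from workcell import optics
print(here())
i=[cv2.resize(optics.get_image(n)["frame"][r:r+100,c:c+130],(400,300),interpolation=cv2.INTER_CUBIC) for n,r,c in(("scene",140,165),)]
w=cv2.resize(optics.get_image("wrist")["frame"],(400,300))
cv2.imwrite("pics/p6.png",np.hstack(i+[w])[:,:,::-1])
E
```

```text
t: 10.45
ee_pos: [580.7, -90.1, 185.4]
orientation: [-2.268, -2.172, -0.001]
ft_force: [1.1, 7.3, -2.1]
width: 1.1
grasp_force: 2.9
t: 10.75
ee_pos: [580.6, -91.4, 185.2]
orientation: [-2.267, -2.171, -0.002]
ft_force: [0.8, 10.2, -3.4]
width: 0.3
grasp_force: 4.5
(10.75, array([  0.9,  -7.3, 185.2]), array([ 0.8, 10.2, -3.4]))
```

View pics/p6.png

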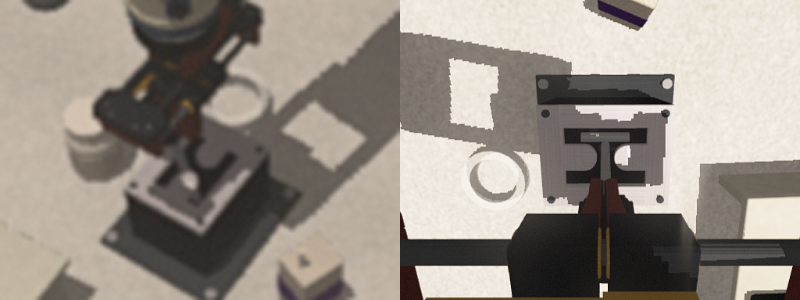

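Force rose to 10 N at the expected stop position (TCP left = −4 to −7). The picture shows the H's left track and crossbar empty, with the lever at the right under the fingers. Next I go round behind it.

```bash
python3 -m inch '[[[8,0,0,0,0,0,0],[20,0,0,0,0,0,0],[20,0,-40,0,0,0,0],[20,0,-75,0,0,0,0],[20,0,-75,0,0,0,0],[0,-40,-75,0,0,0,0],[-29,-66,-75,0,0,0,0],[-29,-66,-75,0,0,0,0],[-29,-66,-75,0,0,0,0],[-29,-66,-40,0,0,0,0],[-29,-66,0,0,0,0,0],[-29,-66,0,0,0,0,0]]]'; python3 -c "
from h import *
print(here())";  python3 -m inch '[[[0,8,0,0,0,0,0],[0,16,0,0,0,0,0],[0,24,0,0,0,0,0],[0,29,0,0,0,0,0],[0,34,0,0,0,0,0],[0,39,0,0,0,0,0],[0,39,0,0,0,0,0]]]'; python3 -c "
from h import *
print(here())"
```

```text
t: 12.05
ee_pos: [511.3, -117.6, 181.3]
orientation: [-2.263, -2.169, 0.007]
ft_force: [-0.4, 1.0, 0.2]
width: 0.5
grasp_force: 0.0
(12.05, array([-67.2, -36.5, 181.3]), array([-0.4,  1. ,  0.2]))
t: 12.75
ee_pos: [553.0, -120.7, 185.8]
orientation: [-2.269, -2.173, 0.0]
ft_force: [-0.8, -0.4, 1.3]
width: 0.8
grasp_force: 0.6
(12.75, array([-25.4, -37.9, 185.8]), array([-0.8, -0.4,  1.3]))
```

```bash
python3 -m inch '[[[0,5,0,0,0,0,0],[0,10,0,0,0,0,0],[0,15,0,0,0,0,0],[0,20,0,0,0,0,0],[0,25,0,0,0,0,0],[0,30,0,0,0,0,0],[0,35,0,0,0,0,0],[0,35,0,0,0,0,0]]]'; python3 -c "
from h import *
print(here())";  python3 -m inch '[[[0,2,0,0,0,0,0],[0,4,0,0,0,0,0],[0,6,0,0,0,0,0],[0,8,0,0,0,0,0],[0,8,0,0,0,0,0]]]'; python3 -c "
from h import *
print(here())"
```

```text
t: 13.55
ee_pos: [588.4, -122.1, 185.4]
orientation: [2.268, 2.173, 0.0]
ft_force: [-1.3, 0.4, 0.6]
width: 0.4
grasp_force: 0.5
(13.55, array([ 10. , -37.7, 185.4]), array([-1.3,  0.4,  0.6]))
t: 14.05
ee_pos: [596.0, -122.6, 185.8]
orientation: [2.268, 2.173, 0.0]
ft_force: [-1.9, 0.6, -0.7]
width: 0.5
grasp_force: 0.6
(14.05, array([ 17.6, -37.8, 185.8]), array([-1.9,  0.6, -0.7]))
```

```bash
python3 -m inch '[[[0,1.5,0,0,0,0,0],[0,3,0,0,0,0,0],[0,4.5,0,0,0,0,0],[0,6,0,0,0,0,0],[0,6,0,0,0,0,0]]]'; python3 -m inch '[[[0,1,0,0,0,0,0],[0,2,0,0,0,0,0],[0,3,0,0,0,0,0],[0,3,0,0,0,0,0]]]'; python3 -c "
from h import *
print(here())"
```

```text
t: 14.55
ee_pos: [602.0, -122.8, 185.7]
orientation: [2.268, 2.173, 0.0]
ft_force: [-0.6, 0.1, -0.4]
width: 0.3
grasp_force: 0.6
t: 14.95
ee_pos: [604.8, -122.9, 185.7]
orientation: [2.269, 2.173, 0.0]
ft_force: [-1.3, -0.4, 0.0]
width: 0.3
grasp_force: 0.6
(14.95, array([ 26.5, -37.8, 185.7]), array([-1.3, -0.4,  0. ]))
```

```bash
python3 -m inch '[[[0,1,0,0,0,0,0],[0,2,0,0,0,0,0],[0,3,0,0,0,0,0],[0,3,0,0,0,0,0]]]'; python3 -m inch '[[[0,1,0,0,0,0,0],[0,2,0,0,0,0,0],[0,2,0,0,0,0,0]]]'; python3 -c "
from h import *
print(here())"
```

```text
t: 15.35
ee_pos: [607.1, -123.0, 185.4]
orientation: [-2.268, -2.172, 0.002]
ft_force: [-3.6, -0.0, 0.2]
width: 0.7
grasp_force: 2.0
t: 15.65
ee_pos: [608.0, -123.0, 185.2]
orientation: [-2.266, -2.171, 0.004]
ft_force: [-8.5, 0.0, 1.9]
width: 0.3
grasp_force: 4.3
(15.65, array([ 29.6, -37.8, 185.2]), array([-8.5,  0. ,  1.9]))
```

The force is rising hard while the hand has stopped following, so the lever is at the stop. One more firm millimetre, then I withdraw and look.

```bash
python3 -m inch '[[[0,1,0,0,0,0,0],[0,2,0,0,0,0,0],[0,2,0,0,0,0,0],[0,2,0,0,0,0,0]]]'; python3 -m inch '[[[0,-10,0,0,0,0,0],[0,-40,0,0,0,0,0],[0,-70,0,0,0,0,0],[0,-100,-40,0,0,0,0],[0,-140,-80,0,0,0,0],[0,-180,-80,0,0,0,0],[0,-180,-80,0,0,0,0],[0,-180,-80,0,0,0,0]]]'; python3 - <<'E'
from h import *
from workcell import optics
print(here())
D={n:optics.get_image(n) for n in("top","scene")}
i=[cv2.resize(D[n]["frame"][r:r+100,c:c+130],(400,300),interpolation=cv2.INTER_CUBIC) for n,r,c in(("top",135,215),("scene",150,175))]
cv2.imwrite("pics/p7.png",np.hstack(i)[:,:,::-1])
Rz=R.from_euler('z',YAW).as_matrix()
for sh in(.28,.34):
    d=np.array([np.tan(sh),-np.tan(.23),1]);d/=np.linalg.norm(d)
    h=O+[0,0,20]+Rz@(d*180)
    print(sh,"top",np.round((proj(D["top"],h)-[215,135])*3.08),"sc",np.round((proj(D["scene"],h)-[175,150])*3.08)+[400,0])
E
```

```text
t: 16.05
ee_pos: [608.6, -123.0, 185.1]
orientation: [-2.265, -2.17, 0.007]
ft_force: [-12.9, 0.3, 5.2]
width: 0.5
grasp_force: 6.9
t: 16.85
ee_pos: [432.4, -115.7, 266.7]
orientation: [2.267, 2.17, 0.003]
ft_force: [-1.1, 0.0, 0.7]
width: 0.2
grasp_force: 0.0
(16.85, array([-146.1,  -38. ,  266.7]), array([-1.1,  0. ,  0.7]))
0.28 top [249.  51.] sc [497. 112.]
0.34 top [249.  42.] sc [492. 121.]
```

View pics/p7.png

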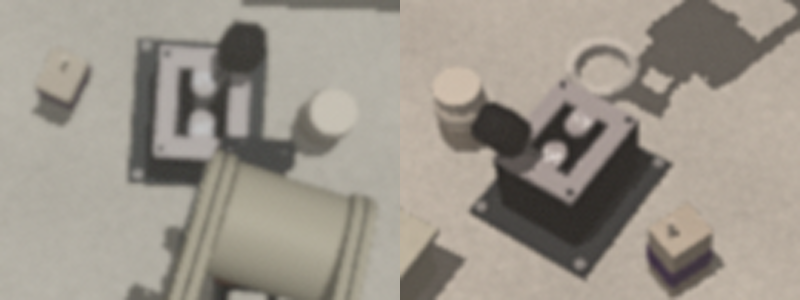

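The picture shows the lever's head at front right: (243,45) in the top view against a predicted (249,42) for fully home, with a hard stop felt at 13 N. The jar, carton and tape have not moved and the hand is clear.

```bash
python3 -c "
from workcell import ctrl
print(ctrl.close_job())"
```

```text
the job is handed in; nothing more can be done
None
```

The lever was pushed level, across and forward into third until it met a firm stop (about 13 N); the final pictures agree, the jar, carton and tape beside it had not moved, the hand is clear, and the job was handed in at about 17 s.

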